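Open the touch-latch vase chest

TASK

Get at the vases packed in the taller of the two plywood chests: press its lid near the free edge with a fingertip until the push-to-open catch lets go, take the finger away so that the lid springs ajar by itself, then push its free edge up and right over with the outside of the fingers until it lies back against its stop and stays open. Do not grip the lid, leave the lower chest shut, and leave everything else standing where it is.

Things in the scene. Friction and masses are not known exactly. Their poses are not given: they have to be found in the camera images.
- tall_chest: Target: the taller of two plain plywood chests, 160 mm (its x) by 170 mm (its y) by 150 mm high, fixed, walls 10 mm, on a dark wooden riser that lifts it 0 to 30 mm off the bench. Origin at the centre of its underside, z up. Its free lid edge faces its -x side (towards the robot, give or take its yaw), its hinge runs along y on its +x side.
- tall_lid (a joint): Angle of its lid, rad: 0 shut (lid flush with the rim), about 0.54 sprung ajar by the catch, 1.57 upright, 1.85 fully back against its stop; negative to -0.065 while pressed in. The lid has no handle, is 138 mm from hinge to free edge, 146 mm wide, 10 mm thick, about 0.15 kg, and swings freely: below upright it falls back on to the catch, beyond upright it falls back to its stop and stays.
- tall_catch (a joint): Travel of the spring plunger of its push-to-open catch, under the lid 90 mm from the hinge, m: 0 latched, negative while pressed in, 0.052 sprung out for good (10 mm wide tip 42 mm above the rim). Pressing the lid in about 5 mm at the press point (about 4 N; hard stop at 7 mm) unlatches it; once let go, the plunger props the lid ajar, free edge about 68 mm above the rim.
- tall_press (a point): Point on the upper face of that lid near its free edge, half-way along its width, 115 mm from the hinge and 24 mm from the free edge; it moves with the lid.
- tall_edge (a point): Middle of the free edge of that lid, half-way through its thickness, 138 mm from the hinge; it moves with the lid.
- tall_hinge (a point): Middle of the hinge axis of that lid, at the height of the chest's rim; its frame is the chest's (x away from the free edge, z up).
- low_chest: The lower of two plain plywood chests, 160 mm (its x) by 170 mm (its y) by 90 mm high, fixed, walls 10 mm, on a dark wooden riser that lifts it 0 to 15 mm off the bench. Origin at the centre of its underside, z up. Its free lid edge faces its -x side (towards the robot, give or take its yaw), its hinge runs along y on its +x side.
- low_lid (a joint): Angle of its lid, rad: 0 shut (lid flush with the rim), about 0.54 sprung ajar by the catch, 1.57 upright, 1.85 fully back against its stop; negative to -0.065 while pressed in. The lid has no handle, is 138 mm from hinge to free edge, 146 mm wide, 10 mm thick, about 0.15 kg, and swings freely: below upright it falls back on to the catch, beyond upright it falls back to its stop and stays.
- low_catch (a joint): Travel of the spring plunger of its push-to-open catch, under the lid 90 mm from the hinge, m: 0 latched, negative while pressed in, 0.052 sprung out for good (10 mm wide tip 42 mm above the rim). Pressing the lid in about 5 mm at the press point (about 4 N; hard stop at 7 mm) unlatches it; once let go, the plunger props the lid ajar, free edge about 68 mm above the rim.
- low_press (a point): Point on the upper face of that lid near its free edge, half-way along its width, 115 mm from the hinge and 24 mm from the free edge; it moves with the lid.
- low_edge (a point): Middle of the free edge of that lid, half-way through its thickness, 138 mm from the hinge; it moves with the lid.
- low_hinge (a point): Middle of the hinge axis of that lid, at the height of the chest's rim; its frame is the chest's (x away from the free edge, z up).
- vase_a: Brown glazed vase 150 mm tall, 54 mm across its foot, standing loose between the two chests; origin under its foot.
- vase_b: The same kind of vase, loose, behind the chests; origin under its foot.
- tape_roll: Roll of packing tape lying flat, 80 mm across, 45 mm high, loose, in front of the chests; origin at the centre of its underside.
- tape_measure: Tape measure in a case 62 x 34 x 56 mm, loose, behind the chests; origin at the centre of its underside.
- gift_carton: Small carton 60 x 60 x 100 mm, loose, behind the chests; origin at the centre of its underside.
- bowl: Brown glazed bowl 100 mm across, 45 mm high, loose, behind the chests; origin at the centre of its underside.
- jar_lid: Brown glazed disc 64 mm across, 12 mm high, loose, behind the chests; origin at the centre of its underside.

How it is judged:
By the outcome, as a careful person would: the job done as asked, in the order asked, and still so for the second after the job is handed in, with the robot touching nothing.
It also fails if it takes over 51 s, if anything falls off the work surface, if the arm or the gripper's body presses on something with over 40 N, if the wrist force passes 120 N, or if a joint passes its speed limit or range.

ROBOT

A 7-joint arm with a two-finger parallel gripper is mounted at the origin on the work surface. World frame = base frame: x ahead of the robot, y to its left, z up, the work surface at z = 0. Lengths are in mm, angles in rad, forces in N, time in s.
With the tool pointing down it reaches from about 425 to 1025 mm from the base axis. Payload 9.4 kg.
Tool frame: the origin (TCP) lies midway between the tips of the shut fingers; the grasp point (between the pads) lies 19 mm behind it; z points along the fingers, y is the direction in which the jaws open and shut (so a half turn about z gives the same grasp; the last joint's range is limited). The gripper opens to 93 mm and grips with 3 to 60 N. Pads are 15 mm wide; open, the fingers measure 128 mm over their backs; the gripper's body (75 mm by 188 mm) begins 65 mm behind the grasp point.
Start: joints at [1.131, 0.599, -0.003, 1.599, 0.002, 0.943, -0.08], TCP at [257.288, -677.811, 218.618] pointing down, gripper open.
Joint ranges: [-2.57, 2.57], [-0.35, 1.97], [-1.29, 1.29], [0.11, 2.56], [-1.05, 4.19], [0.11, 1.86], [-2.63, 2.63]. Speed limits (rad/s): [2.22, 2.22, 3.01, 3.01, 3.14, 3.14, 3.14].

INTERFACE

Orientations are given as a rotation vector (axis times angle).
In Python, from bench import * gives the robot as it stands.
- The arm moves only by the shell command python3 -m handwheel 'ROWS' [FORCE]. ROWS is a JSON object of lists of equal length, an entry for each row: "gripper": the opening, from 0 (shut) to 1 (fully open); "slide": the shift along the tool's x, y, z in units of 40 mm (1.0 is 40 mm), a list of three; "rot": the turn, a rotation vector about the tool's x, y, z in degrees, a list of three. In form: {"gripper": [gripper, ...], "slide": [[dx, dy, dz], ...], "rot": [[wx, wy, wz], ...]}. A call has exactly 10 rows; each row shifts and turns the commanded pose from where the row before left it, along the tool's axes as they then stand; what a row does not reach is not made up. A row lasts 1/8 s, in which the tool goes at most 62.5 mm and 10.7 degrees, less where a joint would pass 70% of its speed; a pose out of reach is approached as far as the arm can. A call is refused whole if a number of a shift passes 1 or a number of a turn 10.7, either way. A call with a gripper value outside its range is refused whole. The fingers move at their own pace and stop on an object; FORCE is the grip in N (left out, the last holds). Time passes only in rows, so rows that do not move let the fingers close, or fill a call up. It gives the time, the measured TCP pose, the force and the opening at its end, in the units of the state.
- get_state(): the state, without advancing time (a new reading comes with each control period).
- grab_frame(name): name is "scene" or "top"; returns a dict with "color" (480x640x3 uint8, blue, green, red), "z_map" (480x640 float32, mm along the optical axis (not along the pixel's ray), 0 where there is no reading), "K" (3x3 intrinsics, pixels), "cam_to_world" (4x4, takes a point from camera to world coordinates). Camera axes: x right, y down, z forward; pixel columns grow to the right and rows downward; lengths in mm; the calibration is good to about 2 mm. A picture is of the moment at which its call begins.
- finish_job(): hands the job in, once; it reports no verdict.
The state is a dict: "time_s": time; "joint_positions": joint angles; "qd": joint speeds; "joint_torque": joint torques, N m; "position": TCP position; "ee_rot": TCP orientation; "force": force on the tool from outside, world axes, zero at the start; "ft_torque": the same for the moment, N m; "gripper_width": finger opening in mm.
Only numpy, scipy, OpenCV 4.12 (cv2) and the standard library are available. Lean on these libraries where they do the work, as an engineer would, in place of code of your own. Each camera call takes 0.05 s, during which the arm holds its last target.

## Working session

There is one attempt and no reset: what is moved stays moved. The work goes in short steps, Python scripts to look and compute and a shell command to move; the robot and the scene stay as the last step left them, time stands still between calls to the robot, and variables do not carry over. Pictures are saved under pics/ and viewed, and the job is handed in when it is done.

```bash
mkdir -p pics; ls
python3 - <<'E'
from bench import *
import cv2,numpy as np
s=get_state();print(s)
for n in("scene","top"):
    f=grab_frame(n);cv2.imwrite(f"pics/{n}0.png",f["color"]);np.savez(f"{n}0.npz",**f)
    print(n,f["K"],f["cam_to_world"])
E
```

```text
pics
{'time_s': 0.0, 'joint_positions': array([ 1.13132762,  0.60010726, -0.00256698,  1.60012136,  0.00182907,
        0.94291264, -0.07980606]), 'qd': array([-5.90568606e-04, -5.34741247e-04, -3.27894498e-04,  8.64361607e-04,
        2.24351507e-04, -3.68117359e-05,  1.45484014e-04]), 'joint_torque': array([-4.11682277e-04, -7.65077591e+01,  1.49694756e+00, -2.52351379e+01,
       -5.25097351e-02,  1.68528553e-02,  1.61157423e-04]), 'position': array([ 257.09209571, -677.36156352,  217.7755914 ]), 'ee_rot': array([-3.08856724e+00, -5.66585765e-01,  6.70870175e-04]), 'force': array([-0.18400209,  0.14663606, -0.75965438]), 'ft_torque': array([ 0.04815022,  0.0483395 , -0.0245778 ]), 'gripper_width': 92.62567114750212}
scene [[619.04987988   0.         332.04159636]
 [  0.         619.04987988 244.19167548]
 [  0.           0.           1.        ]] [[ 8.81956231e-02  6.86679399e-01 -7.21590559e-01  1.47942210e+03]
 [ 9.95896737e-01 -7.55340089e-02  4.98427883e-02 -6.19190347e+01]
 [-2.02786118e-02 -7.23025599e-01 -6.90523542e-01  9.81758182e+02]
 [ 0.00000000e+00  0.00000000e+00  0.00000000e+00  1.00000000e+00]]
top [[439.87336555   0.         322.27003763]
 [  0.         439.87336555 237.59984334]
 [  0.           0.           1.        ]] [[-2.72627787e-02 -9.81660653e-01  1.88677247e-01  4.50057869e+02]
 [-9.98895303e-01  1.95262755e-02 -4.27422246e-02  9.99905689e+00]
 [ 3.82741962e-02 -1.89634088e-01 -9.81108556e-01  9.10977999e+02]
 [ 0.00000000e+00  0.00000000e+00  0.00000000e+00  1.00000000e+00]]
```

View pics/scene0.png

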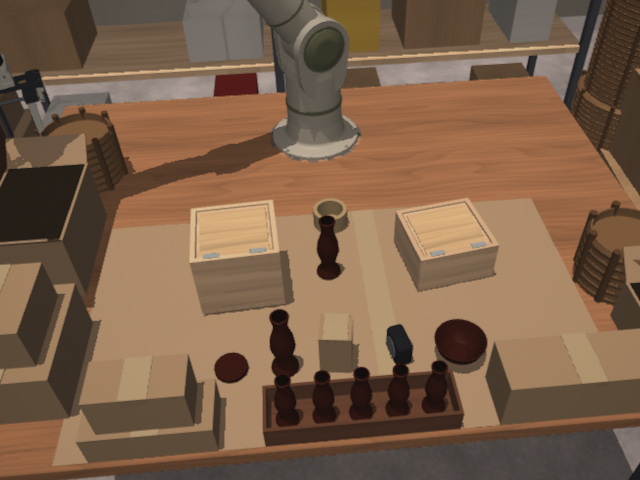

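View pics/top0.png

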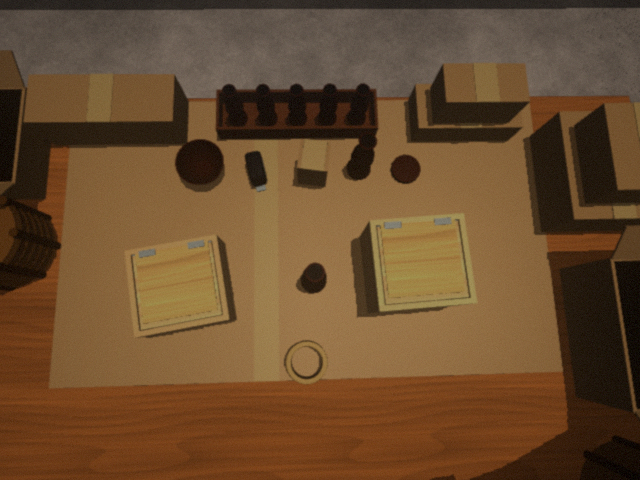

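The tall chest is the one at top-view (423,262) and scene (237,255). The low chest is at top (178,285), and vase_a stands between them at top (314,278). Next I'll measure the tall chest's rim.

```bash
cat > h.py <<'E'
import numpy as np,cv2
def pts(f):
    K=f["K"];z=f["z_map"];v,u=np.mgrid[:480,:640]
    p=np.stack([(u-K[0,2])/K[0,0]*z,(v-K[1,2])/K[1,1]*z,z],-1)
    T=f["cam_to_world"];w=p@T[:3,:3].T+T[:3,3];w[z<=0]=np.nan
    return w
E
python3 - <<'E'
from h import *
for n in("top","scene"):
    f=np.load(n+"0.npz");w=pts(f)
    for nm,(xa,xb,ya,yb),lo,hi in(("tall",(400,800,-400,-70),130,195),("low",(400,800,100,420),75,115),("vase_a",(400,700,-60,90),100,170),("bench",(420,700,80,110),-20,30)):
        m=(w[...,0]>xa)&(w[...,0]<xb)&(w[...,1]>ya)&(w[...,1]<yb)&(w[...,2]>lo)&(w[...,2]<hi)
        if nm in("tall","low"):
            h,e=np.histogram(w[...,2][m],np.arange(lo,hi,2));zp=e[h.argmax()]+1
            m&=abs(w[...,2]-zp)<6
            mm=cv2.morphologyEx(m.astype(np.uint8),cv2.MORPH_OPEN,np.ones((5,5)))
            k,l,st,_=cv2.connectedComponentsWithStats(mm);m=l==1+st[1:,4].argmax()
        q=w[m];print(n,nm,m.sum(),"mean",q.mean(0).round(1),"zmed",np.median(q[:,2]))
        if nm in("tall","low"):
            r=cv2.minAreaRect(q[:,:2].astype(np.float32));print(r)
            # blue hinges
            c=f["color"].astype(int);b=m&(c[...,0]>c[...,2]+5);print("hinge",b.sum(),w[b].mean(0).round(1))
        else: print(q.min(0).round(),q.max(0).round())
E
```

```text
top tall 8645 mean [ 549.9 -196.2  157.4] zmed 157.4846135808632
((550.6723022460938, -196.69541931152344), (160.18199157714844, 171.42625427246094), 3.406665802001953)
hinge 0 [nan nan nan]
top low 7942 mean [525.4 244.4  95.3] zmed 95.31560066888812
((525.538330078125, 244.36798095703125), (160.55638122558594, 171.27438354492188), 9.36640453338623)
hinge 0 [nan nan nan]
top vase_a 369 mean [533.9  -8.1 143.6] zmed 150.1673743532766
[519. -26. 100.] [553.   9. 154.]
top bench 1999 mean [556.   95.    0.9] zmed 0.9358418349008844
[420.  80.  -5.] [700. 110.   6.]
scene tall 4342 mean [ 557.8 -191.4  156.1] zmed 156.126514316284
((553.8048095703125, -193.65237426757812), (165.01466369628906, 169.6704864501953), 3.618955373764038)
hinge 0 [nan nan nan]
scene low 4196 mean [533.9 245.7  94.3] zmed 94.39466794471952
((527.8099975585938, 246.90792846679688), (167.36900329589844, 173.09451293945312), 9.420211791992188)
hinge 0 [nan nan nan]
scene vase_a 405 mean [546.4  -6.5 131.7] zmed 136.63369461582795
[524. -22. 100.] [560.  12. 154.]
scene bench 1295 mean [570.9  95.1   0. ] zmed 0.029381448472690863
[420.  80.  -6.] [700. 110.   5.]<stdin>:15: RuntimeWarning: Mean of empty slice.
  ret = um.true_divide(
```

Run:
```python
from h import *
print(get if 0 else "")
W=np.concatenate([pts(np.load(n+"0.npz")).reshape(-1,3) for n in("top","scene")])
for x in range(150,850,50):
    print(x,[int(np.nanmax(np.r_[W[(W[:,0]>=x)&(W[:,0]<x+50)&(W[:,1]>=y)&(W[:,1]<y+50),2],-1])) for y in range(-750,100,50)])
from scipy.spatial.transform import Rotation as R
print(R.from_rotvec([-3.08856724e+00,-5.66585765e-01,6.7e-4]).as_matrix().round(3))
```

```text
150 [-1, -1, 344, 139, 153, 5, 6, 5, 4, 5, 5, 5, 4, 5, 4, 5, 6]
200 [206, 391, 400, 346, 207, 4, 4, 5, 5, 5, 6, 4, 6, 4, 5, 5, 7]
250 [202, 363, 402, 345, 205, 5, 4, 5, 5, 4, 4, 6, 5, 6, 4, 4, 5]
300 [161, 163, 163, 164, 164, 5, 4, 5, 5, 5, 5, 4, 6, 5, 50, 47, 4]
350 [160, 164, 163, 164, 165, 5, 6, 5, 5, 5, 5, 5, 5, 5, 49, 49, 41]
400 [-1, 165, 163, 164, 164, 6, 6, 5, 6, 4, 5, 5, 5, 7, 49, 48, 5]
450 [-1, 164, 164, 165, 165, 5, 6, 5, 5, 161, 160, 161, 161, 5, 6, 5, 6]
500 [-1, 162, 164, 166, 165, 5, 7, 6, 7, 161, 161, 162, 162, 5, 153, 154, 5]
550 [-1, 147, 207, 209, 209, 6, 5, 5, 4, 162, 163, 162, 160, 5, 152, 151, 6]
600 [-1, 91, 207, 209, 209, 120, 6, 6, 5, 161, 161, 161, 162, 6, 5, 5, 6]
650 [-1, -1, 159, 213, 214, 123, 5, 6, 5, 6, 6, 6, 4, 5, 5, 5, 5]
700 [-1, -1, -1, 213, 214, 121, 7, 6, 6, 5, 15, 15, 5, 7, 104, 103, 59]
750 [-1, -1, -1, 214, 214, 122, 5, 6, 6, 5, 18, 16, 154, 153, 105, 104, 59]
800 [-1, -1, 49, 214, 213, 122, 162, 163, 164, 163, 73, 51, 105, 80, 105, 102, 53]
[[ 0.935  0.355 -0.001]
 [ 0.355 -0.935  0.001]
 [-0.    -0.002 -1.   ]]
```

```bash
python3 -m handwheel '{"gripper":[0,0,0,0,0,0,0,0,0,0],"slide":[[0,0,-1],[0.5,-0.45,-0.5],[0.9,-0.8,0],[0.9,-0.8,0],[0.9,-0.8,0],[0.9,-0.8,0],[0.9,-0.8,0],[0.9,-0.8,0],[0.9,-0.8,0],[0.9,-0.8,0]],"rot":[[0,0,0],[0,0,0],[0,0,0],[0,0,0],[0,0,0],[0,0,0],[0,0,0],[0,0,0],[0,0,0],[0,0,0]]}'
```

```text
time_s: 1.35
position: [448.4, -310.9, 278.5]
ee_rot: [-3.09, -0.567, 0.0]
force: [0.8, -0.2, 0.2]
gripper_width: 1.0
```

```bash
python3 -m handwheel '{"gripper":[0,0,0,0,0,0,0,0,0,0],"slide":[[0.58,-0.53,0],[0.58,-0.53,0],[0.58,-0.54,0],[0.58,-0.54,0],[0,0,0],[0,0,0.3],[0,0,0.6],[0,0,0.7],[0,0,0.6],[0,0,0]],"rot":[[0,0,0],[0,0,0],[0,0,0],[0,0,0],[0,0,8.6],[0,0,8.7],[0,0,0],[0,0,0],[0,0,0],[0,0,0]]}'
python3 - <<'E'
from bench import *
import cv2
for n in("scene","top"):
    f=grab_frame(n);cv2.imwrite(f"pics/{n}1.png",f["color"])
print(get_state())
E
```

```text
time_s: 2.6
position: [503.3, -199.0, 189.1]
ee_rot: [-3.139, -0.096, 0.006]
force: [-0.0, -0.8, 0.3]
gripper_width: 0.4
{'time_s': 2.7, 'joint_positions': array([ 0.3075505 ,  0.4181975 , -0.04899097,  2.04433087,  0.03169482,
        0.67997783, -1.27185457]), 'qd': array([ 0.00213681, -0.0174627 ,  0.00138773, -0.01005762,  0.00129167,
       -0.00180861,  0.00091272]), 'joint_torque': array([-5.98166627e-02, -5.52782714e+01,  5.43643087e-01, -1.91141045e+01,
       -1.22843697e-02, -8.93770996e-02, -2.75508333e-03]), 'position': array([ 504.49116679, -199.43943808,  190.96920631]), 'ee_rot': array([-3.14011189e+00, -9.55192615e-02,  3.51722468e-04]), 'force': array([ 0.55511947, -0.18999899, -0.85546532]), 'ft_torque': array([0.027059  , 0.03177506, 0.02400182]), 'gripper_width': 0.5433427488287005}
```

View pics/scene1.png

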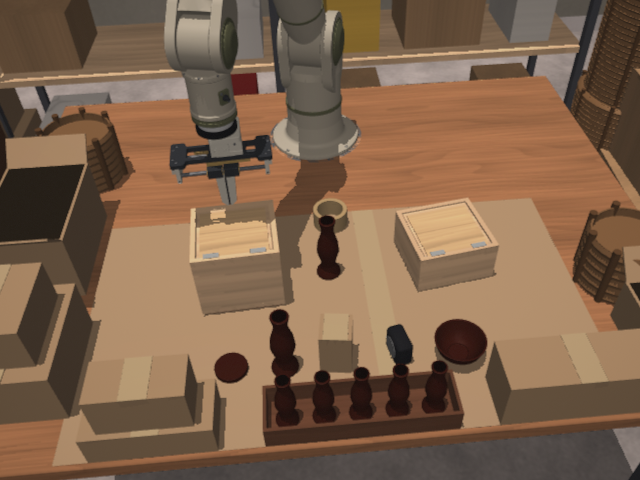

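View pics/top1.png

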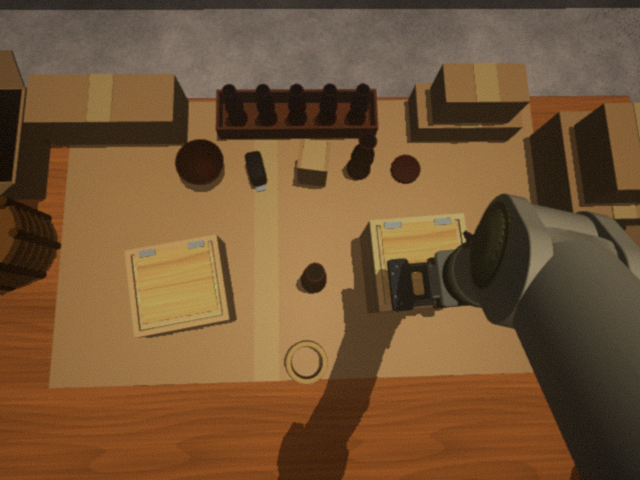

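The finger sits above the press point, with its tip at scene (230,200). I'll go down to just touching the lid and read the force.

```bash
python3 -m handwheel '{"gripper":[0,0,0,0,0,0,0,0,0,0],"slide":[[0,0,0.3],[0,0,0.2],[0,0,0.15],[0,0,0.1],[0,0,0.05],[0,0,0.03],[0,0,0.03],[0,0,0.03],[0,0,0],[0,0,0]],"rot":[[0,0,0],[0,0,0],[0,0,0],[0,0,0],[0,0,0],[0,0,0],[0,0,0],[0,0,0],[0,0,0],[0,0,0]]}'
```

```text
time_s: 3.95
position: [504.4, -199.4, 155.1]
ee_rot: [3.14, 0.096, 0.0]
force: [-0.7, 0.2, 3.0]
gripper_width: 0.6
```

```bash
python3 -m handwheel '{"gripper":[0,0,0,0,0,0,0,0,0,0],"slide":[[0,0,0.03],[0,0,0.03],[0,0,0.02],[0,0,0],[0,0,0],[0,0,0],[0,0,0],[0,0,0],[0,0,0],[0,0,0]],"rot":[[0,0,0],[0,0,0],[0,0,0],[0,0,0],[0,0,0],[0,0,0],[0,0,0],[0,0,0],[0,0,0],[0,0,0]]}'
```

```text
time_s: 5.2
position: [504.5, -199.4, 151.8]
ee_rot: [3.14, 0.096, 0.0]
force: [0.3, 0.2, 3.3]
gripper_width: 0.6
```

```bash
python3 -m handwheel '{"gripper":[0,0,0,0,0,0,0,0,0,0],"slide":[[0,0,0.03],[0,0,0.02],[0,0,0],[0,0,0],[0,0,0],[0,0,0],[0,0,0],[0,0,0],[0,0,0],[0,0,0]],"rot":[[0,0,0],[0,0,0],[0,0,0],[0,0,0],[0,0,0],[0,0,0],[0,0,0],[0,0,0],[0,0,0],[0,0,0]]}'
```

```text
time_s: 6.45
position: [504.6, -199.4, 150.5]
ee_rot: [3.14, 0.095, 0.001]
force: [-1.3, 1.4, 11.1]
gripper_width: 0.4
```

Force is 11 N, so the lid is at its hard stop. I'll lift straight up to release it.

```bash
python3 -m handwheel '{"gripper":[0,0,0,0,0,0,0,0,0,0],"slide":[[0,0,-0.5],[0,0,-1],[0,0,-1],[0,0,-0.7],[-0.5,0,0],[-1,0,0],[-1,0,0],[-0.5,0,0],[0,0,0],[0,0,0]],"rot":[[0,0,0],[0,0,0],[0,0,0],[0,0,0],[0,0,0],[0,0,0],[0,0,0],[0,0,0],[0,0,0],[0,0,0]]}'
python3 - <<'E'
from bench import *
from h import *
for n in("scene","top"):
    f=grab_frame(n);cv2.imwrite(f"pics/{n}2.png",f["color"]);np.savez(f"{n}2.npz",**f)
w=pts(np.load("scene2.npz"))
m=(w[...,0]>470)&(w[...,0]<640)&(abs(w[...,1]+197)<60)&(w[...,2]>150)&(w[...,2]<250)
for x in range(470,640,10):
    q=w[m&(w[...,0]>=x)&(w[...,0]<x+10)];print(x,len(q),np.median(q[:,2]).round(1) if len(q) else"")
E
```

```text
time_s: 7.7
position: [385.9, -206.6, 277.8]
ee_rot: [3.14, 0.096, 0.001]
force: [-0.2, -0.6, -0.6]
gripper_width: 0.5
470 0 
480 0 
490 10 223.0
500 201 223.9
510 302 221.0
520 346 215.5
530 346 209.3
540 358 203.5
550 363 197.2
560 352 191.2
570 354 185.0
580 373 179.1
590 351 173.3
600 376 167.3
610 363 161.3
620 286 157.3
630 226 155.5
```

View pics/scene2.png

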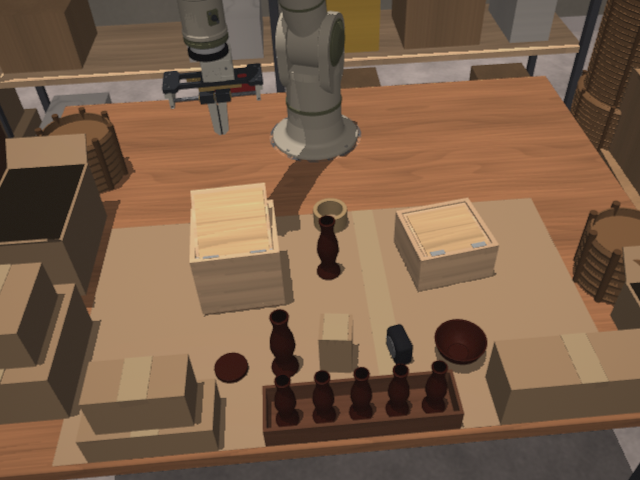

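The lid is ajar at 31°, with its free edge near scene (232,190), x≈502, z≈222. I'll tilt the tool 30° so the fingertips point forward, then come down in front of the edge.

```bash
python3 -m handwheel '{"gripper":[0,0,0,0,0,0,0,0,0,0],"slide":[[0,0,0],[0,0,0],[0,0,0],[0,0,0],[0.1,0,0.5],[0.1,0,0.7],[0.1,0,0.7],[0.05,0,0.5],[0,0,0.2],[0,0,0]],"rot":[[0,7.5,0],[0,7.5,0],[0,7.5,0],[0,7.5,0],[0,0,0],[0,0,0],[0,0,0],[0,0,0],[0,0,0],[0,0,0]]}'
python3 - <<'E'
from bench import *
from scipy.spatial.transform import Rotation as R
s=get_state();print(s['joint_positions'].round(2),R.from_rotvec(s['ee_rot']).as_matrix().round(3))
E
```

```text
time_s: 9.05
position: [445.3, -198.7, 194.6]
ee_rot: [-3.03, -0.101, -0.69]
force: [-0.0, -0.2, 0.2]
gripper_width: 0.7
[ 0.81  0.31 -0.44  2.41 -1.04  0.11 -0.06] [[ 0.899  0.07   0.432]
 [ 0.056 -0.997  0.046]
 [ 0.434 -0.017 -0.901]]
```

```bash
python3 -m handwheel '{"gripper":[0,0,0,0,0,0,0,0,0,0],"slide":[[0.2,0.02,0.1],[0.2,0.02,0.1],[0.2,0.02,0.1],[0.2,0.02,0.1],[0.2,0,0.1],[0.15,0,0.07],[0.1,0,0.05],[0,0,0],[0,0,0],[0,0,0]],"rot":[[0,0,0],[0,0,0],[0,0,0],[0,0,0],[0,0,0],[0,0,0],[0,0,0],[0,0,0],[0,0,0],[0,0,0]]}'
python3 - <<'E'
from bench import *
from h import *
from scipy.spatial.transform import Rotation as R
s=get_state();print(s['joint_positions'].round(2),R.from_rotvec(s['ee_rot']).as_matrix().round(3))
f=grab_frame("scene");cv2.imwrite("pics/scene3.png",f["color"][80:340,120:400].repeat(2,0).repeat(2,1))
E
```

```text
time_s: 10.3
position: [500.4, -197.0, 193.9]
ee_rot: [-3.028, -0.103, -0.69]
force: [0.8, -0.3, 0.4]
gripper_width: 0.7
[ 0.61  0.34 -0.26  2.33 -0.98  0.14 -0.17] [[ 0.899  0.072  0.431]
 [ 0.057 -0.997  0.048]
 [ 0.434 -0.018 -0.901]]
```

View pics/scene3.png

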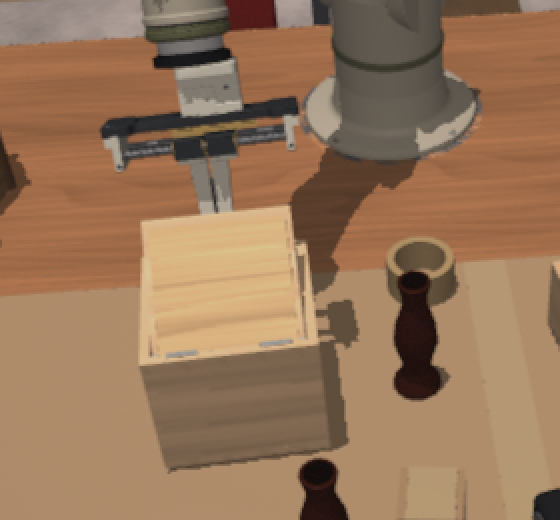

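```bash
python3 -m handwheel '{"gripper":[0,0,0,0,0,0,0,0,0,0],"slide":[[0.1,0,-0.03],[0.2,0,-0.07],[0.2,0,-0.07],[0.2,0,-0.07],[0.2,0,-0.07],[0.2,0,-0.07],[0.2,0,-0.07],[0.2,0,-0.07],[0.15,0,-0.05],[0.1,0,-0.03]],"rot":[[0,0,0],[0,0,0],[0,0,0],[0,0,0],[0,0,0],[0,0,0],[0,0,0],[0,0,0],[0,0,0],[0,0,0]]}'
python3 - <<'E'
from bench import *
from h import *
from scipy.spatial.transform import Rotation as R
s=get_state();print(s['joint_positions'].round(2),R.from_rotvec(s['ee_rot']).as_matrix().round(3))
f=grab_frame("scene");cv2.imwrite("pics/scene4.png",f["color"][80:340,120:400].repeat(2,0).repeat(2,1))
E
```

```text
time_s: 11.6
position: [553.6, -193.9, 246.1]
ee_rot: [-3.028, -0.103, -0.69]
force: [0.3, 0.5, -0.8]
gripper_width: 0.4
[ 0.29  0.29  0.07  2.2  -0.75  0.33 -0.47] [[ 0.899  0.072  0.431]
 [ 0.057 -0.997  0.048]
 [ 0.434 -0.018 -0.901]]
```

View pics/scene4.png

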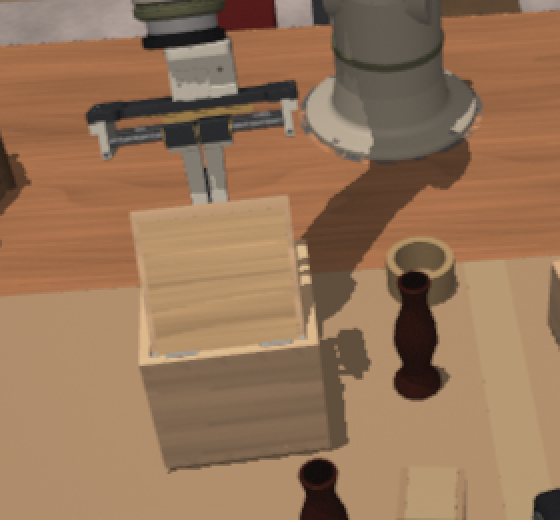

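```bash
python3 -m handwheel '{"gripper":[0,0,0,0,0,0,0,0,0,0],"slide":[[0.14,0,0],[0.15,0,0],[0.15,0,0],[0.15,0,0],[0.15,0,0],[0.15,0,0],[0.15,0,0],[0.14,0,0],[0.12,0,0],[0.1,0,0]],"rot":[[0,-1.5,0],[0,-1.5,0],[0,-1.5,0],[0,-1.5,0],[0,-1.5,0],[0,-1.5,0],[0,-1.5,0],[0,-1.5,0],[0,-1.5,0],[0,-1.5,0]]}'
python3 - <<'E'
from bench import *
from h import *
from scipy.spatial.transform import Rotation as R
s=get_state();print(s['joint_positions'].round(2),R.from_rotvec(s['ee_rot']).as_matrix().round(3))
f=grab_frame("scene");cv2.imwrite("pics/scene5.png",f["color"][80:340,120:400].repeat(2,0).repeat(2,1))
E
```

```text
time_s: 12.9
position: [605.9, -190.5, 264.2]
ee_rot: [-3.101, -0.109, -0.287]
force: [0.5, -0.8, -0.7]
gripper_width: 0.8
[-0.02  0.4   0.39  1.91 -0.36  0.72 -0.91] [[ 0.981  0.072  0.183]
 [ 0.067 -0.997  0.032]
 [ 0.184 -0.019 -0.983]]
```

View pics/scene5.png

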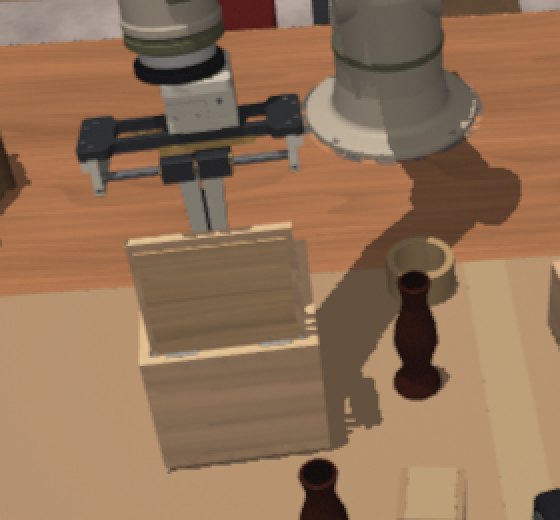

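The lid is about upright, with its edge at about scene (225,197). I'll push it gently past upright, then back away.

```bash
python3 -m handwheel '{"gripper":[0,0,0,0,0,0,0,0,0,0],"slide":[[0.09,0,0.01],[0.09,0,0.01],[0.09,0,0.01],[0.09,0,0.01],[0.09,0,0.01],[0.09,0,0.01],[0.08,0,0.01],[0.06,0,0.01],[0,0,0],[0,0,0]],"rot":[[0,0,0],[0,0,0],[0,0,0],[0,0,0],[0,0,0],[0,0,0],[0,0,0],[0,0,0],[0,0,0],[0,0,0]]}'
python3 - <<'E'
from bench import *
from h import *
f=grab_frame("scene");cv2.imwrite("pics/scene6.png",f["color"][80:340,120:400].repeat(2,0).repeat(2,1))
E
```

```text
time_s: 14.2
position: [632.9, -188.6, 266.2]
ee_rot: [-3.101, -0.109, -0.289]
force: [-0.0, 0.2, -0.2]
gripper_width: 0.1
```

View pics/scene6.png

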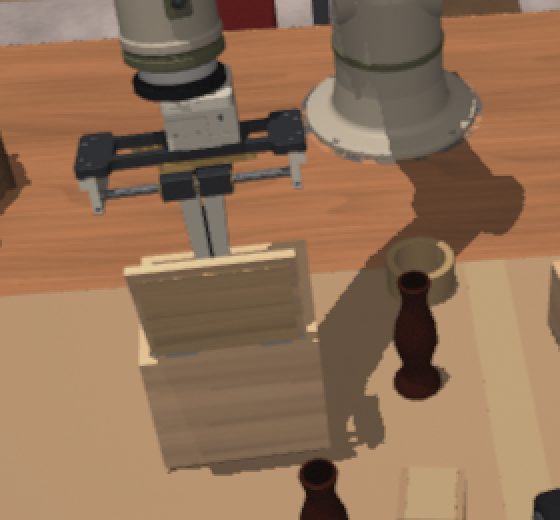

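The lid has gone over onto its stop. Now I'll retract back and up.

```bash
python3 -m handwheel '{"gripper":[0,0,0,0,0,0,0,0,0,0],"slide":[[-0.2,0,-0.1],[-0.5,0,-0.3],[-0.8,0,-0.5],[-0.8,0,-0.5],[-0.8,0,-0.5],[-0.8,0,-0.3],[-0.8,0,0],[-0.4,0,0],[0,0,0],[0,0,0]],"rot":[[0,0,0],[0,0,0],[0,0,0],[0,-3,0],[0,-3,0],[0,-3,0],[0,0,0],[0,0,0],[0,0,0],[0,0,0]]}'
python3 - <<'E'
from bench import *
from h import *
for n in("scene","top"):
    f=grab_frame(n);cv2.imwrite(f"pics/{n}7.png",f["color"]);np.savez(f"{n}7.npz",**f)
w=pts(np.load("scene7.npz"))
m=(w[...,0]>600)&(w[...,0]<700)&(abs(w[...,1]+190)<60)&(w[...,2]>170)&(w[...,2]<285)
q=w[m];p=np.polyfit(q[:,2],q[:,0],1);print("lid angle",np.pi/2+np.arctan(p[0]),q[:,2].max())
a=np.load("top0.npz")["color"].astype(int);b=np.load("top7.npz")["color"].astype(int)
print(get_state()["joint_positions"].round(2))
E
```

```text
time_s: 15.5
position: [418.5, -205.2, 327.8]
ee_rot: [-3.12, -0.113, -0.047]
force: [-0.5, 0.9, 1.1]
gripper_width: 0.6
lid angle 1.8440230763977767 284.9717891899285
[-0.07  0.15  0.5   2.06 -0.13  0.93 -1.  ]
```

View pics/scene7.png

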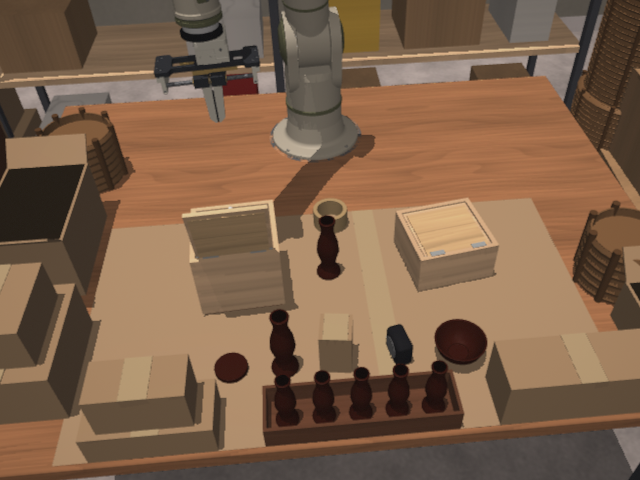

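View pics/top7.png

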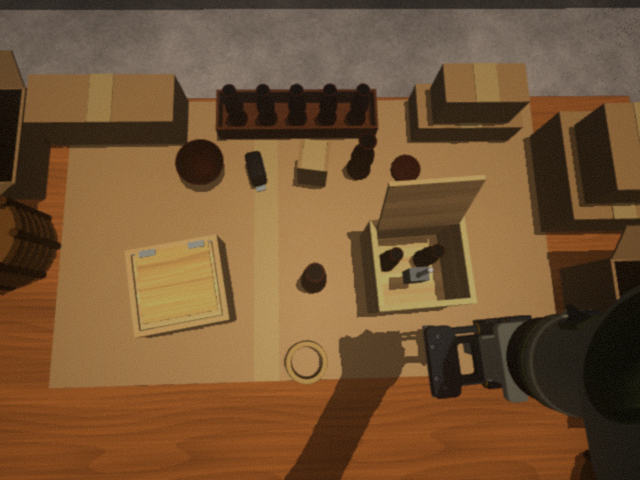

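The tall lid rests on its stop, with its edge at top (435,182), at a measured 1.84 rad. The vases inside are visible, everything else is where it was, the low chest is shut, and the robot is clear.

```bash
python3 -c "
from bench import *
print(finish_job())"
```

```text
the job is handed in; nothing more can be done
None
```

The tall chest is open: its lid lies back against its stop and stayed there when I took the arm away. I handed the job in at about 15.6 s of the 51 s allowed.

- **Press:** I pressed the lid near its free edge with the shut fingertips. The last reading was 11 N, above the 4 N or so the catch needs, which I took as the hard stop.
- **Release:** When I lifted the finger, the lid sprang ajar by itself to about 31°.
- **Opening:** I tilted the fingers under the free edge and pushed it up and past upright with their outside, without gripping. I had asked for a 30° tilt, but the wrist reached its joint limit at about 26°, which was enough.
- **Last checks:** The lid measured 1.84 rad against 1.85 at the stop, and the vases inside are visible. By eye in both cameras, the low chest is shut and the loose things stand where they were. The gripper is clear of everything, at about z 328 mm in front of the chest.

No check failed or disagreed.

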